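# Take the brass blank out of the tip-out bin and lay it in the V-block

## Task

Pull the blue bin's handle so that the bin tips fully forward from under its clear cover, then take the brass round blank from its saddle at the back and set it down, without dropping it, in the groove of the V-block, lying along the groove and about centred on it. Leave the dark steel blank in its saddle.

Things in the scene. Friction and masses are not known exactly. Their poses are not given: they have to be found in the camera images.
- bin (a joint): tilt (rad) of the blue metal bin about a level hinge across its foot. 0: leaning 0.55 back, away from the robot, under a fixed clear cover; 0.55: fully forward against its stop, floor level. It stays where left from half-way on; nearer 0 it may fall back. Pulling takes 5 to 8 N. The cover is flat, 146 to 150 mm above the bench, from 34 to 129 mm behind the hinge line.
- bin_handle (a point): middle of the bin's round steel pull bar, 10 mm thick, 90 mm long, standing free before and above the front rim: pinch it from above or hook it from behind. Axes turn with the bin: y along bar and hinge, x to the bin's back, z upright when forward. In them (mm): hinge line x +100, z -140; blank saddles x +100, y +-60, z -30; floor z -55; rims z -28 (x +36; y +-126), back z -22 (x +138).
- brass_blank_center (a point): centre of the brass (yellow) round blank, a cylinder 30 mm in diameter, 54 mm long, 0.3 kg, lying level along its y axis in one of the bin's two saddles (either). A saddle is a black V-rib 24 mm long under the blank's middle, its ends standing free: once the bin is forward, grip it by its two ends from above (centre then 128 mm above the bench).
- steel_blank_center (a point): centre of the dark grey steel blank, same shape and size, in the other saddle, where it stays.
- vblock_seat (a point): where the centre of a 30 mm round lies when seated in the fixed aluminium V-block, 39 mm above the bench. y runs along the groove, z up. The block is 70 mm across the groove, 28 mm along it and 44 mm high; the groove is 90 degrees, 52 mm wide at the top. A centred blank overhangs it by 13 mm at each end. Under it is a plate 100 x 60 mm (60 along the groove), 4 mm thick.
There are look-alikes about, which are no part of the job. What is shaped like the part that bears vblock_seat but pink is not meant.

How it is judged:
By the outcome, as a careful person would: the job done as asked, in the order asked, and still so for the second after the job is handed in, with the robot touching nothing.
It also fails if it takes over 54 s, if anything falls off the work surface, if the arm or the gripper's body presses on something with over 40 N, if the wrist force passes 120 N, or if a joint passes its speed limit or range.

## Robot

A 6-joint arm with a two-finger parallel gripper is mounted at the origin on the work surface. World frame = base frame: x ahead of the robot, y to its left, z up, the work surface at z = 0. Lengths are in m, angles in degrees, forces in N, time in s.
With the tool pointing down it reaches from about 0.325 to 0.775 m from the base axis. Payload 5.5 kg.
Tool frame: the origin (TCP) lies on the centre line of the jaws, within the pads' length; the fingertips stand robot.finger_overhang ahead of it and the grasp point (between the pads) lies 5 mm behind it (robot.finger_overhang is the distance from the TCP to the fingertips, in m); x points along the fingers, y is the direction in which the jaws open and shut, and the axes are right-handed (so a half turn about x gives the same grasp; the last joint's range is limited). The gripper opens to 88 mm and grips with 3 to 60 N. Pads are 20 mm wide; open, the fingers measure 115 mm over their backs; the gripper's body (75 mm by 178 mm) begins 61 mm behind the grasp point.
Start: joints at [-73.952, 5.22, 70.514, -0, 104.267, -3.249], TCP at [0.198, -0.566, 0.237] pointing down, gripper open.
Joint ranges: [-164.24, 164.24], [-49.07, 125.15], [9.68, 141.18], [-86.29, 266.29], [3.28, 154.24], [-151.56, 151.56]. Speed limits (degrees/s): [147.25, 147.25, 172.46, 180, 180, 180].

## Interface

Orientations are given as a 3x3 rotation matrix whose columns are the frame's x, y, z axes.
In Python, from cell import sensors, eyes, job, robot gives the robot as it stands.
- The arm moves only by the tool carry_out, never from a script. Its argument "motion" is a list of rows, each an object of numbers: "x", "y", "z": the shift along the world's x, y, z in cm; "spin": the turn about the world's z in degrees; "hand": the closure, from 0 (fully open) to 1 (shut). In form: [{"x": .., "y": .., "z": .., "spin": .., "hand": ..}, ...]. A call has exactly 8 rows; each row shifts and turns the commanded pose from where the row before left it; what a row does not reach is not made up. A row lasts 1/12 s, in which the tool goes at most 41.7 mm and 7.16 degrees, less where a joint would pass 70% of its speed; a pose out of reach is approached as far as the arm can. A call is refused whole if a number of a shift passes 4.17 or a number of a turn 7.16, either way. A call with a gripper value outside its range is refused whole. The fingers move at their own pace and stop on an object; the grip force is fixed at half the most. Time passes only in rows, so rows that do not move let the fingers close, or fill a call up. It gives the time, the measured TCP pose, the force and the opening at its end, in the units of the state.
- sensors.get_state(): the state, without advancing time (a new reading comes with each control period).
- eyes.camera(name): name is "scene" or "top" or "wrist"; returns a dict with "image" (480x640x3 uint8, red, green, blue), "fov_y" (degrees; the focal length in pixels is half the picture's height over the tangent of half this angle, whatever the lens; pixels are square), "cx", "cy" (the principal point, pixels), "k1" (the pictures are not rectified: a ray, as slopes to the right and down, at radius r is drawn at 1 + k1 r^2 times it, then the intrinsics apply), "xyz" and "rotation" of the camera in the world. Camera axes: x right, y down, z forward; pixel columns grow to the right and rows downward; lengths in m; the calibration is good to about 2 mm. A picture is of the moment at which its call begins. There is no depth.
- job.finish_job(): hands the job in, once; it reports no verdict.
The state is a dict: "clock": time; "q": joint angles; "qvel": joint speeds; "joint_efforts": joint torques, N m; "eef_pos": TCP position; "ee_rot": TCP orientation; "force": force on the tool from outside, world axes, zero at the start; "torque": the same for the moment, N m; "opening": finger opening in m.
Only numpy, scipy, OpenCV 4.12 (cv2) and the standard library are available. Lean on these libraries where they do the work, as an engineer would, in place of code of your own. Each camera call takes 0.05 s, during which the arm holds its last target.

## Working session

There is one attempt and no reset: what is moved stays moved. The work goes in short steps, Python scripts to look and compute and a tool call to move; the robot and the scene stay as the last step left them, time stands still between calls to the robot, and variables do not carry over. Pictures are saved under pics/ and viewed, and the job is handed in when it is done.

Besides the shell and the picture viewer there is one more tool, called after ">>>" by a JSON object that holds its "api" and its "payload", one argument or row to a line. carry_out: Moves the arm, as the interface text tells. Its arguments: {"type":"object","properties":{"motion":{"type":"array"}},"required":["motion"]}

```bash
ls; mkdir -p pics; python3 - <<'E'
from cell import sensors, eyes, job, robot
import cv2
s=sensors.get_state(); print(s); print(robot.finger_overhang)
for n in ("scene","top","wrist"):
    c=eyes.camera(n); cv2.imwrite(f"pics/{n}0.png",c["image"][:,:,::-1]); c.pop("image"); print(n,c)
E
```

```text
pics
{'clock': 0.0, 'q': array([-7.39528071e+01,  5.26096166e+00,  7.05794270e+01, -1.18041977e-04,
        1.04269630e+02, -3.24720961e+00]), 'qvel': array([ 0.01541236,  0.0455666 , -0.06989934,  0.01032332,  0.00987481,
       -0.02609547]), 'joint_efforts': array([-1.46814065e-03, -4.46466315e+01, -4.06434524e+01,  6.97305263e-02,
        2.93705869e-02, -1.27353564e-04]), 'eef_pos': array([ 0.19818814, -0.56602695,  0.23555349]), 'ee_rot': array([[-5.32715727e-04,  3.30421199e-01, -9.43833432e-01],
       [ 1.84481874e-03, -9.43831635e-01, -3.30421611e-01],
       [-9.99998156e-01, -1.91722239e-03, -1.06773265e-04]]), 'force': array([-0.54176764,  0.12084085, -0.38911951]), 'torque': array([ 0.05152647,  0.01736717, -0.0181621 ]), 'opening': 0.08808754575099141}
0.014
scene {'fov_y': 47.954334761555884, 'cx': 316.7444752247608, 'cy': 243.5250123791946, 'k1': -0.09877141056566809, 'xyz': array([ 1.49422091, -0.23577292,  0.78953682]), 'rotation': array([[ 0.13704954,  0.5576522 , -0.81868275],
       [ 0.99042919, -0.09078801,  0.10395936],
       [-0.01635341, -0.82509488, -0.56475747]])}
top {'fov_y': 45.85300078530754, 'cx': 321.65224021761475, 'cy': 231.76010724812144, 'k1': -0.000485429127423994, 'xyz': array([ 0.32685111, -0.12513521,  1.30548984]), 'rotation': array([[ 0.0260941 , -0.97986026,  0.19797214],
       [-0.99946605, -0.0294681 , -0.01411538],
       [ 0.01966496, -0.1974981 , -0.98010601]])}
wrist {'fov_y': 61.58857673872033, 'cx': 320.9000027433413, 'cy': 237.41202569801482, 'k1': -0.019780170169275618, 'xyz': array([ 0.27771254, -0.53888591,  0.3833866 ]), 'rotation': array([[ 0.33041673, -0.89882217, -0.28799912],
       [-0.94383312, -0.31529098, -0.09884656],
       [-0.00195804,  0.30448367, -0.95251554]])}
```

View pics/scene0.png

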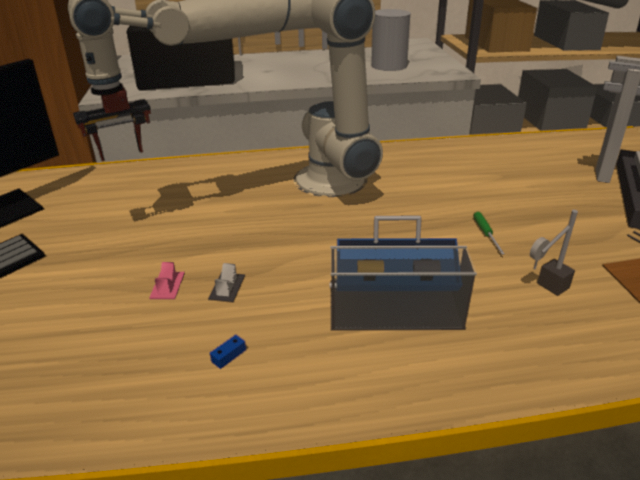

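View pics/top0.png

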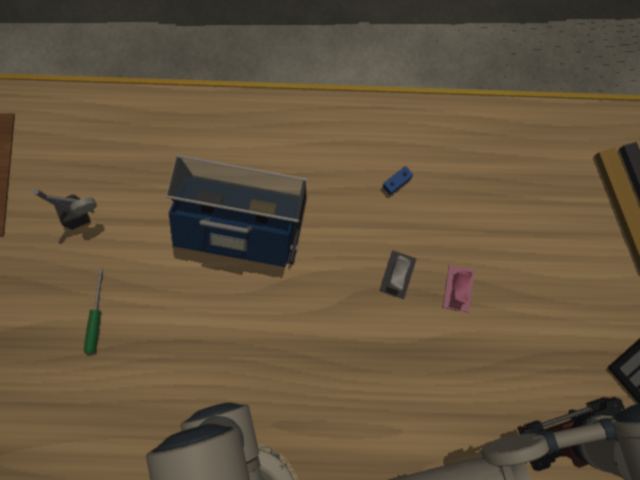

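View pics/wrist0.png

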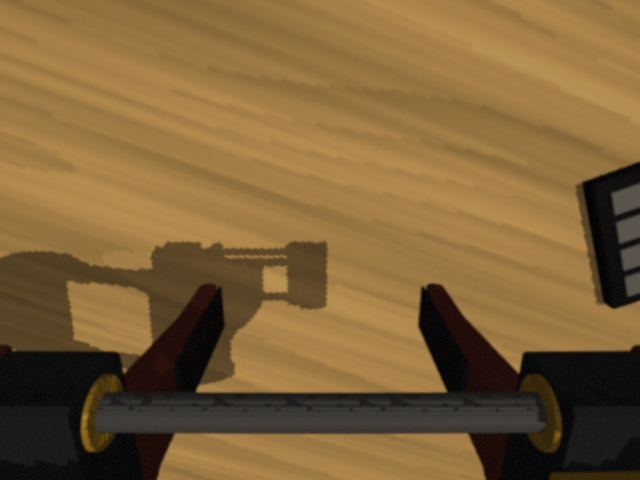

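The top picture shows the blue bin at about (238,220), its handle at about (226,226), a brass blob under the cover at (263,208) and a dark one at (212,199). The grey V-block is at (400,273) and the pink look-alike at (459,288). The small blue block at (398,180) is also no part of the job. Next I take enlarged crops.

```bash
cat > h.py <<'E'
import numpy as np, cv2
from cell import sensors, eyes, job, robot
def K(c):
    f=240/np.tan(np.radians(c["fov_y"]/2)); return f
def ray(c,u,v):
    f=K(c); d=np.array([(u-c["cx"])/f,(v-c["cy"])/f]); p=d.copy()
    for _ in range(20): p=d/(1+c["k1"]*(p@p))
    r=c["rotation"]@np.array([p[0],p[1],1]); return c["xyz"],r
def onz(c,u,v,z):
    o,r=ray(c,u,v); return o+r*(z-o[2])/r[2]
def tri(obs):
    A=np.zeros((3,3));b=np.zeros(3)
    for c,u,v in obs:
        o,r=ray(c,u,v); r=r/np.linalg.norm(r); P=np.eye(3)-np.outer(r,r); A+=P;b+=P@o
    x=np.linalg.solve(A,b)
    res=[np.linalg.norm((np.eye(3)-np.outer(r,r)/(r@r))@(x-o)) for o,r in (ray(*q) for q in obs)]
    return x,res
def proj(c,X):
    p=c["rotation"].T@(np.asarray(X)-c["xyz"]); p=p[:2]/p[2]; p=p*(1+c["k1"]*(p@p)); return p*K(c)+[c["cx"],c["cy"]]
def snap(n,fn,box=None,s=1):
    c=eyes.camera(n); im=c["image"][:,:,::-1]
    if box: x0,y0,x1,y1=box; im=im[y0:y1,x0:x1]
    im=cv2.resize(im,None,fx=s,fy=s,interpolation=cv2.INTER_CUBIC); cv2.imwrite("pics/"+fn,im); return c
E
python3 - <<'E'
import cv2
t=cv2.imread("pics/top0.png"); s=cv2.imread("pics/scene0.png")
def cr(i,x0,y0,w,h,k,f): 
    im=cv2.convertScaleAbs(cv2.resize(i[y0:y0+h,x0:x0+w],None,fx=k,fy=k,interpolation=cv2.INTER_CUBIC),alpha=1.5); cv2.imwrite("pics/"+f,im)
cr(t,160,145,160,130,5,"a.png")
cr(t,370,240,120,80,6,"b.png")
cr(s,320,205,160,130,5,"c.png")
cr(s,140,250,120,60,6,"d.png")
E
```

```text
(no output)
```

View pics/a.png

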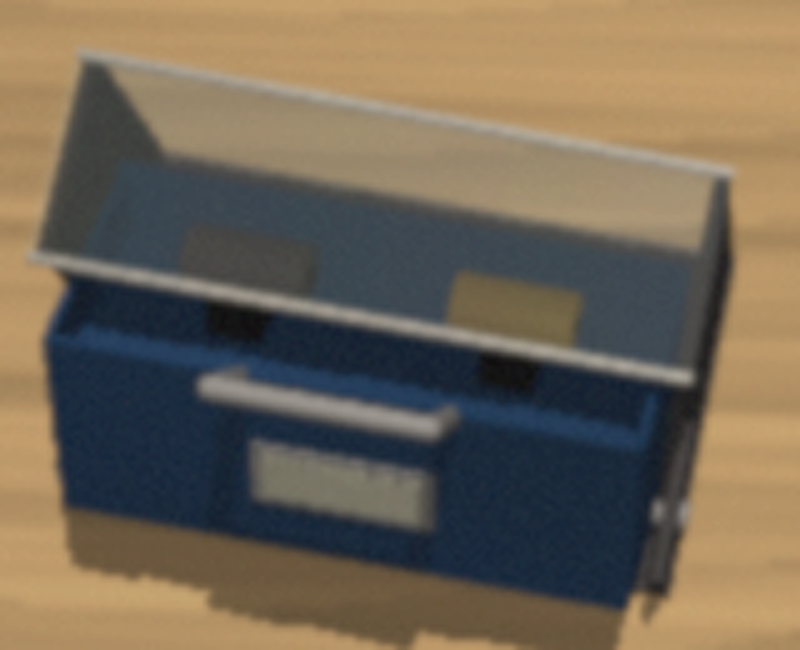

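View pics/b.png

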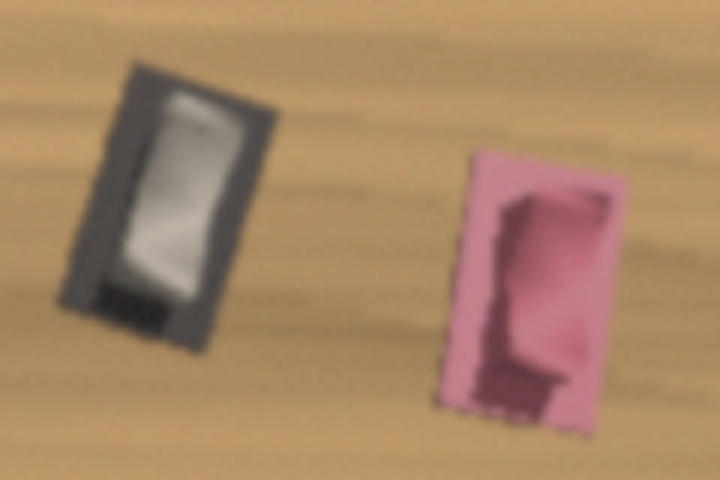

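View pics/c.png

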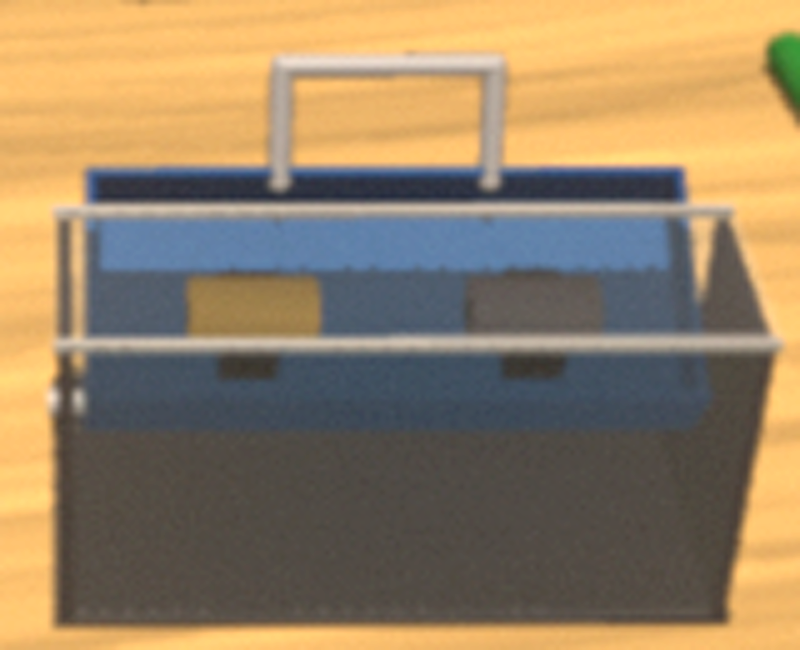

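View pics/d.png

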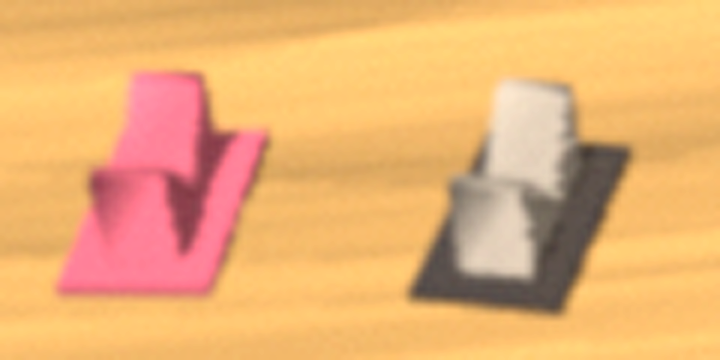

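```bash
cat > m.py <<'E'
from h import *
t=eyes.camera("top"); s=eyes.camera("scene")
T=lambda u,v:(160+u/5-.4,145+v/5-.4); S=lambda u,v:(320+u/5-.4,205+v/5-.4)
L,r1=tri([(t,*T(201,386)),(s,*S(505,64))]); R,r2=tri([(t,*T(440,430)),(s,*S(275,64))])
print("bar",L,R,r1,r2,np.linalg.norm(L-R)); m=(L+R)/2
y=(L-R)*[1,1,0]; y/=np.linalg.norm(y); x=np.array([y[1],-y[0],0]); z=np.array([0,0,1])
print("y deg",np.degrees(np.arctan2(y[1],y[0])),"x",x,"mid",m)
a=0.55
# lean back: bin z axis tilts toward +x
xb=np.cos(a)*x-np.sin(a)*z; zb=np.cos(a)*z+np.sin(a)*x
h=m+.1*xb-.14*zb; print("hinge",h)
for tt in np.arange(0,.56,.11):
    b=a-tt; xb=np.cos(b)*x-np.sin(b)*z; zb=np.cos(b)*z+np.sin(b)*x
    print(round(tt,2),(h-.1*xb+.14*zb).round(4))
for sg in (-1,1): print("blank",h+sg*.06*y+.11*z)
b=a; xb=np.cos(b)*x-np.sin(b)*z; zb=np.cos(b)*z+np.sin(b)*x
for sg in (-1,1):
    P=h+sg*.06*y+.11*zb; print("now blank px",proj(t,P),proj(s,P))
B=lambda u,v:(370+u/6-.4,240+v/6-.4)
c=[onz(t,*B(*p),.004) for p in((135,62),(278,108),(205,352),(60,306))]
for q in c: print(q.round(4))
D=lambda u,v:(140+u/6-.4,250+v/6-.4)
for p in((632,150),(565,312),(410,297)): print("sc",onz(s,*D(*p),.004).round(4))
print("ctr",np.mean(c,0)); 
for i in range(4): d=c[(i+1)%4]-c[i]; print(np.linalg.norm(d),np.degrees(np.arctan2(d[1],d[0])))
E
python3 m.py
```

```text
bar [0.56508827 0.10372031 0.19092402] [0.54995603 0.00752613 0.19123278] [np.float64(0.0004144239677122214), np.float64(0.0004144239677122761)] [np.float64(0.0006455877693558707), np.float64(0.0006455877693558774)] 0.09737761559239427
y deg 81.06009864566676 x [ 0.98785188 -0.15539837  0.        ] mid [0.55752215 0.05562322 0.1910784 ]
hinge [0.56945169 0.05374659 0.01945624]
0.0 [0.5575 0.0556 0.1911]
0.11 [0.539  0.0585 0.1887]
0.22 [0.5208 0.0614 0.1843]
0.33 [0.5032 0.0642 0.1779]
0.44 [0.4864 0.0668 0.1696]
0.55 [0.4707 0.0693 0.1595]
blank [ 0.56012779 -0.00552452  0.12945624]
blank [0.57877559 0.11301771 0.12945624]
now blank px [263.03149179 207.65021573] [369.54429978 266.89396523]
now blank px [208.53852782 197.62025314] [427.04875934 266.70577369]
[ 0.5515 -0.3092  0.004 ]
[ 0.535  -0.3648  0.004 ]
[ 0.4399 -0.3362  0.004 ]
[ 0.4559 -0.2805  0.004 ]
sc [ 0.4582 -0.2787  0.004 ]
sc [ 0.554  -0.3065  0.004 ]
sc [ 0.5364 -0.3647  0.004 ]
ctr [ 0.49558209 -0.32266847  0.004     ]
0.05798795305402579 -106.48159327183588
0.09933614586976228 163.2525102017302
0.05787347376795712 73.93506692048122
0.09975653023921356 -16.679737925326965
```

Candidates for the target:
- **Brass blank:** top (263,208) is yellow and top (209,198) is dark steel, so I choose the first. The bin model projects onto both blanks within about 1 px.
- **V-block:** the grey block on the dark plate at top (400,273) is meant. The pink one at (459,288) is the look-alike.
- **Handle:** the bar is at top (224,227).

Now I move over the handle.

>>> {"api": "carry_out", "payload": {
  "motion": [
    {"x": 1.5,"y": 2.59,"z": 0.14,"spin": 2.58,"hand": 0},
    {"x": 1.5,"y": 2.59,"z": 0.14,"spin": 2.58,"hand": 0},
    {"x": 1.5,"y": 2.59,"z": 0.14,"spin": 2.58,"hand": 0},
    {"x": 1.5,"y": 2.59,"z": 0.14,"spin": 2.58,"hand": 0},
    {"x": 1.5,"y": 2.59,"z": 0.14,"spin": 2.58,"hand": 0},
    {"x": 1.5,"y": 2.59,"z": 0.14,"spin": 2.58,"hand": 0},
    {"x": 1.5,"y": 2.59,"z": 0.14,"spin": 2.58,"hand": 0},
    {"x": 1.5,"y": 2.59,"z": 0.14,"spin": 2.58,"hand": 0}
  ]
}}

```text
clock: 0.92
eef_pos: [0.3187, -0.3577, 0.2479]
ee_rot: [[0.0, 0.643, -0.765], [-0.0, -0.765, -0.643], [-1.0, 0.0, -0.0]]
force: [0.8, -0.4, -0.5]
opening: 0.0877
```

```bash
python3 -c "
from h import *
c=snap('wrist','w1.png'); print(c['xyz'],c['rotation'])
np.save('w1.npy',c,allow_pickle=True)"
```

```text
[ 0.38308441 -0.30392716  0.39562604] [[ 6.43441347e-01 -7.29154975e-01 -2.33058481e-01]
 [-7.65495417e-01 -6.12888101e-01 -1.95920758e-01]
 [ 1.78257473e-05  3.04468715e-01 -9.52522336e-01]]
```

View pics/w1.png

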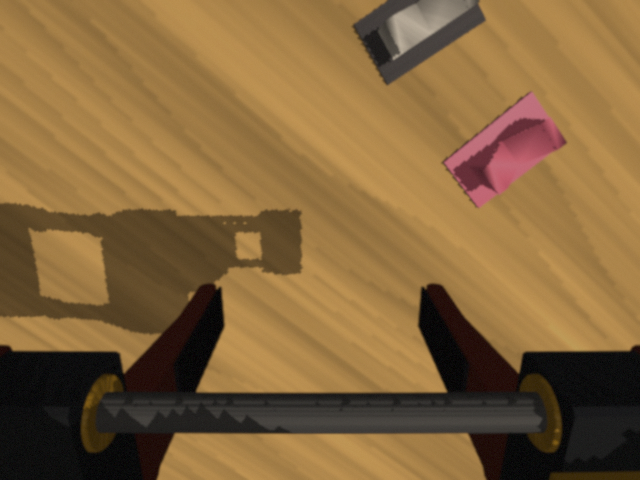

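The wrist picture shows the grey V-block's plate, partly out of view, at (354..485, 0..84), and the pink block at (505,150). I carry on toward the handle.

>>> {"api": "carry_out", "payload": {
  "motion": [
    {"x": 1.5,"y": 2.59,"z": 0.14,"spin": 2.58,"hand": 0},
    {"x": 1.5,"y": 2.59,"z": 0.14,"spin": 2.58,"hand": 0},
    {"x": 1.5,"y": 2.59,"z": 0.14,"spin": 2.58,"hand": 0},
    {"x": 1.5,"y": 2.59,"z": 0.14,"spin": 2.58,"hand": 0},
    {"x": 1.5,"y": 2.59,"z": 0.14,"spin": 2.58,"hand": 0},
    {"x": 1.5,"y": 2.59,"z": 0.14,"spin": 2.58,"hand": 0},
    {"x": 1.5,"y": 2.59,"z": 0.14,"spin": 2.58,"hand": 0},
    {"x": 1.5,"y": 2.59,"z": 0.14,"spin": 2.58,"hand": 0}
  ]
}}

```text
clock: 1.63
eef_pos: [0.4388, -0.1506, 0.2592]
ee_rot: [[0.0, 0.872, -0.49], [-0.0, -0.49, -0.872], [-1.0, 0.0, 0.0]]
force: [0.8, -0.5, -0.1]
opening: 0.0876
```

>>> {"api": "carry_out", "payload": {
  "motion": [
    {"x": 1.5,"y": 2.59,"z": 0.14,"spin": 2.58,"hand": 0.2},
    {"x": 1.5,"y": 2.59,"z": 0.14,"spin": 2.58,"hand": 0.4},
    {"x": 1.5,"y": 2.59,"z": 0.14,"spin": 2.58,"hand": 0.5},
    {"x": 1.5,"y": 2.59,"z": 0.14,"spin": 2.58,"hand": 0.5},
    {"x": 1.5,"y": 2.59,"z": 0.14,"spin": 2.58,"hand": 0.5},
    {"x": 1.5,"y": 2.59,"z": 0.14,"spin": 2.58,"hand": 0.5},
    {"x": 1.5,"y": 2.59,"z": 0.14,"spin": 2.58,"hand": 0.5},
    {"x": 1.5,"y": 2.59,"z": 0.14,"spin": 2.58,"hand": 0.5}
  ]
}}

```text
clock: 2.3
eef_pos: [0.5589, 0.0566, 0.2702]
ee_rot: [[-0.0, 0.989, -0.151], [-0.0, -0.151, -0.989], [-1.0, -0.0, 0.0]]
force: [-0.4, -0.6, -0.4]
opening: 0.0444
```

```bash
python3 -c "
from h import *
c=snap('wrist','w2.png');t=snap('top','t2.png')
s=sensors.get_state();print(s['eef_pos'],np.degrees(np.arctan2(s['ee_rot'][1,1],s['ee_rot'][0,1])),s['force'],s['q'])
for X in ([.56509,.10372,.1895],[.54996,.00753,.1895]): print(proj(c,X))"
```

```text
[0.5593384  0.0584068  0.26913178] -8.487818662399755 [-0.11959647 -0.49656992 -0.7780868 ] [ 2.45428690e+00 -2.38038429e-02  7.26108633e+01  7.18462751e-02
  1.07485062e+02  1.09636884e+01]
[319.25853192 175.83705394]
[318.72133696 327.38909272]
```

View pics/w2.png

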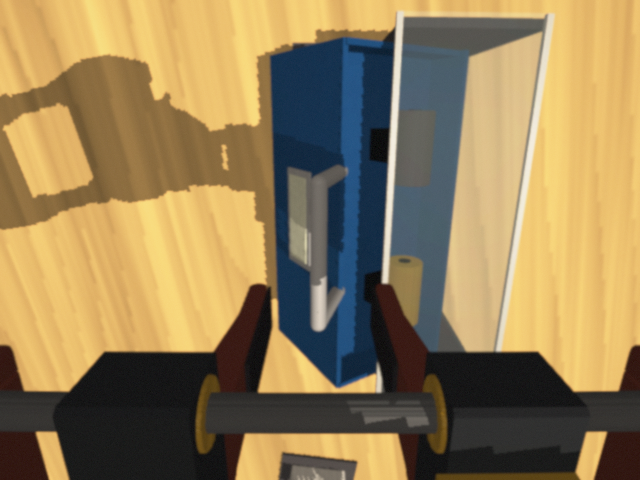

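The bar runs from (318,178) to (318,328), as predicted and between the jaws, and the brass blank shows at (405,290). Now I descend.

>>> {"api": "carry_out", "payload": {
  "motion": [
    {"x": -0.17,"y": -0.2,"z": -1.2,"spin": -0.4,"hand": 0.5},
    {"x": 0,"y": 0,"z": -1.2,"spin": 0,"hand": 0.5},
    {"x": 0,"y": 0,"z": -1.2,"spin": 0,"hand": 0.5},
    {"x": 0,"y": 0,"z": -1.2,"spin": 0,"hand": 0.5},
    {"x": 0,"y": 0,"z": -1.2,"spin": 0,"hand": 0.5},
    {"x": 0,"y": 0,"z": -1.2,"spin": 0,"hand": 0.5},
    {"x": 0,"y": 0,"z": -1.0,"spin": 0,"hand": 0.5},
    {"x": 0,"y": 0,"z": 0,"spin": 0,"hand": 0.5}
  ]
}}

```text
clock: 3.07
eef_pos: [0.5555, 0.0531, 0.185]
ee_rot: [[-0.004, 0.987, -0.16], [-0.0, -0.16, -0.987], [-1.0, -0.004, 0.001]]
force: [-0.5, -1.0, 0.4]
opening: 0.0439
```

>>> {"api": "carry_out", "payload": {
  "motion": [
    {"x": 0,"y": 0,"z": 0,"spin": 0,"hand": 0.7},
    {"x": 0,"y": 0,"z": 0,"spin": 0,"hand": 0.8},
    {"x": 0,"y": 0,"z": 0,"spin": 0,"hand": 0.9},
    {"x": 0,"y": 0,"z": 0,"spin": 0,"hand": 1},
    {"x": 0,"y": 0,"z": 0,"spin": 0,"hand": 1},
    {"x": 0,"y": 0,"z": 0,"spin": 0,"hand": 1},
    {"x": 0,"y": 0,"z": 0,"spin": 0,"hand": 1},
    {"x": 0,"y": 0,"z": 0,"spin": 0,"hand": 1}
  ]
}}

```text
clock: 3.73
eef_pos: [0.5567, 0.0533, 0.1888]
ee_rot: [[0.001, 0.987, -0.159], [0.0, -0.159, -0.987], [-1.0, 0.001, -0.0]]
force: [-0.8, -0.4, 2.4]
opening: 0.0092
```

The bar is gripped (opening 9 mm). Now I pull along the arc.

>>> {"api": "carry_out", "payload": {
  "motion": [
    {"x": -0.47,"y": 0.07,"z": -0.03,"spin": 0,"hand": 1},
    {"x": -0.46,"y": 0.07,"z": -0.06,"spin": 0,"hand": 1},
    {"x": -0.46,"y": 0.07,"z": -0.07,"spin": 0,"hand": 1},
    {"x": -0.46,"y": 0.07,"z": -0.08,"spin": 0,"hand": 1},
    {"x": -0.46,"y": 0.07,"z": -0.1,"spin": 0,"hand": 1},
    {"x": -0.46,"y": 0.07,"z": -0.1,"spin": 0,"hand": 1},
    {"x": -0.45,"y": 0.07,"z": -0.12,"spin": 0,"hand": 1},
    {"x": -0.45,"y": 0.07,"z": -0.12,"spin": 0,"hand": 1}
  ]
}}

```text
clock: 4.4
eef_pos: [0.521, 0.059, 0.1829]
ee_rot: [[0.005, 0.987, -0.16], [0.0, -0.16, -0.987], [-1.0, 0.005, -0.001]]
force: [4.2, 1.2, 4.7]
opening: 0.009
```

>>> {"api": "carry_out", "payload": {
  "motion": [
    {"x": -0.44,"y": 0.07,"z": -0.15,"spin": 0,"hand": 1},
    {"x": -0.44,"y": 0.07,"z": -0.15,"spin": 0,"hand": 1},
    {"x": -0.44,"y": 0.07,"z": -0.17,"spin": 0,"hand": 1},
    {"x": -0.44,"y": 0.07,"z": -0.17,"spin": 0,"hand": 1},
    {"x": -0.42,"y": 0.07,"z": -0.2,"spin": 0,"hand": 1},
    {"x": -0.42,"y": 0.07,"z": -0.2,"spin": 0,"hand": 1},
    {"x": -0.42,"y": 0.07,"z": -0.21,"spin": 0,"hand": 1},
    {"x": -0.42,"y": 0.07,"z": -0.22,"spin": 0,"hand": 1}
  ]
}}

```text
clock: 5.07
eef_pos: [0.485, 0.0647, 0.1665]
ee_rot: [[-0.0, 0.987, -0.159], [0.0, -0.159, -0.987], [-1.0, -0.0, -0.0]]
force: [3.9, 0.2, 1.8]
opening: 0.0094
```

>>> {"api": "carry_out", "payload": {
  "motion": [
    {"x": -0.4,"y": 0.06,"z": -0.24,"spin": 0,"hand": 1},
    {"x": -0.4,"y": 0.06,"z": -0.25,"spin": 0,"hand": 1},
    {"x": -0.39,"y": 0.06,"z": -0.26,"spin": 0,"hand": 1},
    {"x": -0.38,"y": 0.06,"z": -0.26,"spin": 0,"hand": 1},
    {"x": -0.1,"y": 0.02,"z": -0.07,"spin": 0,"hand": 1},
    {"x": -0.1,"y": 0.02,"z": -0.07,"spin": 0,"hand": 1},
    {"x": 0,"y": 0,"z": 0,"spin": 0,"hand": 1},
    {"x": 0,"y": 0,"z": 0,"spin": 0,"hand": 1}
  ]
}}

```text
clock: 5.73
eef_pos: [0.4698, 0.0671, 0.1563]
ee_rot: [[0.007, 0.987, -0.16], [-0.0, -0.16, -0.987], [-1.0, 0.007, -0.001]]
force: [11.5, 0.6, 3.4]
opening: 0.0088
```

```bash
python3 -c "
from h import *
t=snap('top','t3.png',(140,130,320,280),4);s=snap('scene','s3.png',(310,180,490,330),4)"
```

```text
(no output)
```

View pics/s3.png

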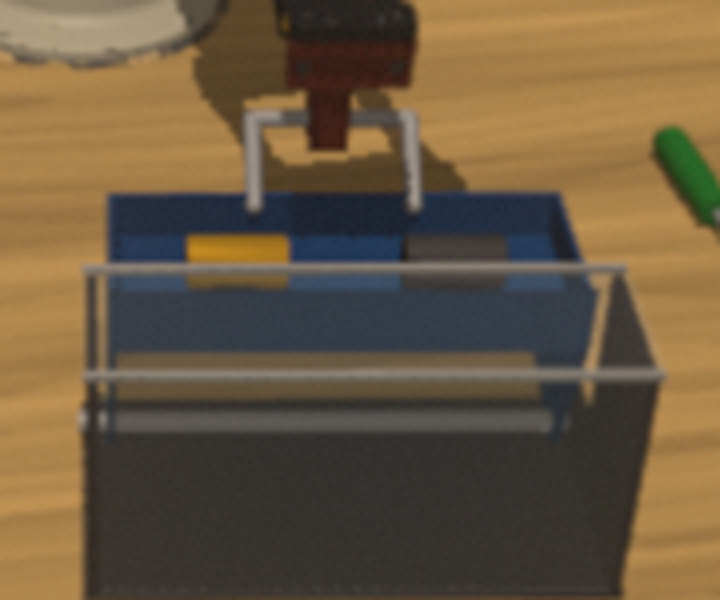

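View pics/t3.png

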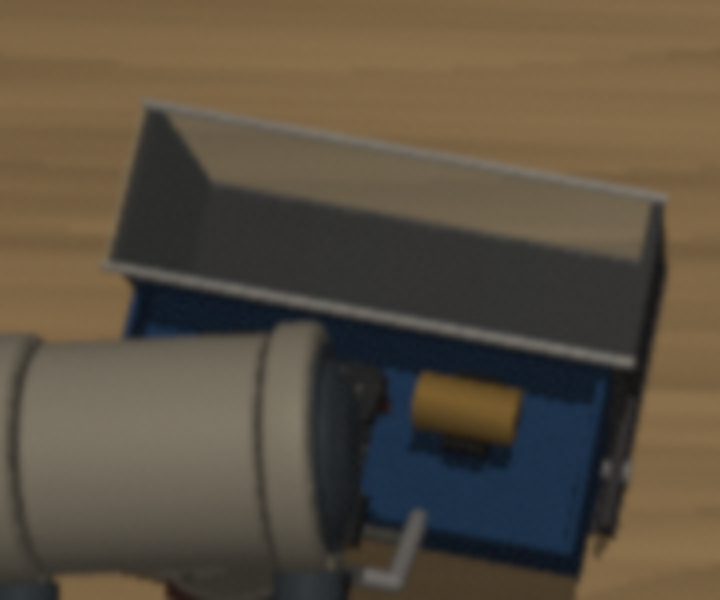

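The bin looks fully forward: scene (s3) shows brass at (238,250) and dark steel at (455,250), both in front of the cover's edge. I nudge once more to confirm the stop, then release and rise.

>>> {"api": "carry_out", "payload": {
  "motion": [
    {"x": -0.15,"y": 0.02,"z": -0.1,"spin": 0,"hand": 1},
    {"x": 0,"y": 0,"z": 0,"spin": 0,"hand": 1},
    {"x": 0,"y": 0,"z": 0,"spin": 0,"hand": 1},
    {"x": 0,"y": 0,"z": 0,"spin": 0,"hand": 1},
    {"x": 0,"y": 0,"z": 0,"spin": 0,"hand": 1},
    {"x": 0,"y": 0,"z": 0,"spin": 0,"hand": 1},
    {"x": 0,"y": 0,"z": 0,"spin": 0,"hand": 1},
    {"x": 0,"y": 0,"z": 0,"spin": 0,"hand": 1}
  ]
}}

```text
clock: 6.5
eef_pos: [0.4698, 0.0671, 0.1562]
ee_rot: [[0.011, 0.987, -0.16], [-0.0, -0.16, -0.987], [-1.0, 0.011, -0.001]]
force: [15.6, -0.1, 4.8]
opening: 0.0092
```

>>> {"api": "carry_out", "payload": {
  "motion": [
    {"x": 0.15,"y": -0.02,"z": 0,"spin": 0,"hand": 0.9},
    {"x": 0,"y": 0,"z": 0,"spin": 0,"hand": 0.8},
    {"x": 0,"y": 0,"z": 0,"spin": 0,"hand": 0.6},
    {"x": 0,"y": 0,"z": 0,"spin": 0,"hand": 0.5},
    {"x": 0,"y": 0,"z": 0,"spin": 0,"hand": 0.5},
    {"x": 0,"y": 0,"z": 0,"spin": 0,"hand": 0.5},
    {"x": 0,"y": 0,"z": 0.5,"spin": 0,"hand": 0.5},
    {"x": 0,"y": 0,"z": 1,"spin": 0,"hand": 0.5}
  ]
}}

```text
clock: 7.17
eef_pos: [0.4669, 0.0672, 0.1681]
ee_rot: [[-0.003, 0.987, -0.16], [-0.0, -0.16, -0.987], [-1.0, -0.003, 0.001]]
force: [-1.0, 0.4, 0.6]
opening: 0.0441
```

The bin is at its stop: the force rose and the handle did not move. Now I rise, swing to the brass blank and turn.

>>> {"api": "carry_out", "payload": {
  "motion": [
    {"x": 0,"y": 0,"z": 2,"spin": 0,"hand": 0.5},
    {"x": 0,"y": 0,"z": 2,"spin": -3,"hand": 0.3},
    {"x": 0,"y": -0.5,"z": 2,"spin": -6.5,"hand": 0},
    {"x": 0.3,"y": -0.5,"z": 2,"spin": -6.5,"hand": 0},
    {"x": 0.7,"y": -0.5,"z": 1.5,"spin": -6.5,"hand": 0},
    {"x": 0.7,"y": -0.5,"z": 1,"spin": -6.5,"hand": 0},
    {"x": 0.7,"y": -0.5,"z": 0,"spin": -6.5,"hand": 0},
    {"x": 0.7,"y": -0.5,"z": 0,"spin": -6.5,"hand": 0}
  ]
}}

```text
clock: 7.83
eef_pos: [0.4994, 0.037, 0.2766]
ee_rot: [[0.003, 0.622, -0.783], [-0.0, -0.783, -0.622], [-1.0, 0.002, -0.002]]
force: [-0.4, -0.1, -0.3]
opening: 0.0863
```

>>> {"api": "carry_out", "payload": {
  "motion": [
    {"x": 0.8,"y": -0.5,"z": 0,"spin": -6.5,"hand": 0},
    {"x": 0.8,"y": -0.5,"z": 0,"spin": -6.5,"hand": 0},
    {"x": 0.8,"y": -0.5,"z": 0,"spin": -6.5,"hand": 0},
    {"x": 0.8,"y": -0.5,"z": 0,"spin": -6.5,"hand": 0},
    {"x": 0.8,"y": -0.5,"z": 0,"spin": -6.5,"hand": 0},
    {"x": 0.8,"y": -0.6,"z": 0,"spin": -6.5,"hand": 0},
    {"x": 0.8,"y": -0.6,"z": 0,"spin": -6.5,"hand": 0},
    {"x": 0.8,"y": -0.6,"z": 0,"spin": -2.5,"hand": 0}
  ]
}}

```text
clock: 8.5
eef_pos: [0.5632, -0.006, 0.2753]
ee_rot: [[0.001, -0.165, -0.986], [-0.0, -0.986, 0.165], [-1.0, -0.0, -0.001]]
force: [0.0, 0.8, 0.6]
opening: 0.0882
```

```bash
python3 -c "
from h import *
c=snap('wrist','w4.png')
s=sensors.get_state();print(s['eef_pos'],np.degrees(np.arctan2(s['ee_rot'][1,1],s['ee_rot'][0,1])),s['force'],s['q'])
P=np.array([.5601,-.0055,.128]);y=np.array([.1554,.98785,0])
for k in (-.027,.027): print(proj(c,P+k*y))
np.save('w4.npy',c,allow_pickle=True)"
```

```text
[ 0.56403025 -0.00703236  0.27466445] -99.55058085209363 [-1.84480628 -0.87401371 -0.45214879] [-4.14565777e+00  2.59156407e-01  7.17629523e+01 -4.29092987e-02
  1.07937269e+02  9.53916794e+01]
[355.81308588 228.44552582]
[285.14871684 229.12673312]
```

View pics/w4.png

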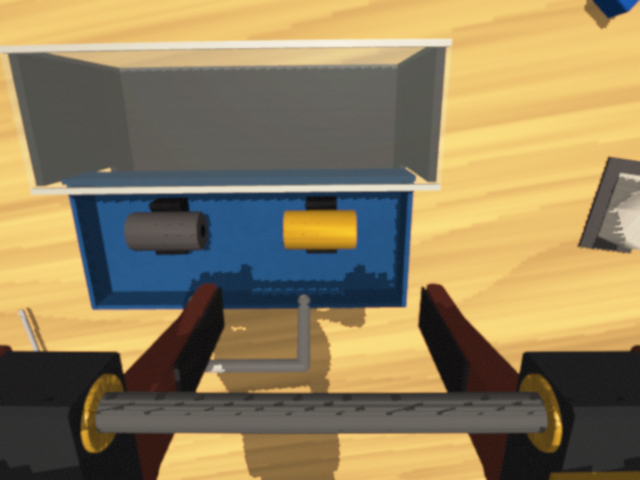

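The brass blank spans (284..357, 229), within 1 px of the prediction. I descend with the jaws opened to about 72 mm.

>>> {"api": "carry_out", "payload": {
  "motion": [
    {"x": -0.35,"y": 0.15,"z": 0,"spin": 0.5,"hand": 0.18},
    {"x": 0,"y": 0,"z": -1.5,"spin": 0,"hand": 0.18},
    {"x": 0,"y": 0,"z": -2,"spin": 0,"hand": 0.18},
    {"x": 0,"y": 0,"z": -2,"spin": 0,"hand": 0.18},
    {"x": 0,"y": 0,"z": -2,"spin": 0,"hand": 0.18},
    {"x": 0,"y": 0,"z": -1.5,"spin": 0,"hand": 0.18},
    {"x": 0,"y": 0,"z": -1,"spin": 0,"hand": 0.18},
    {"x": 0,"y": 0,"z": 0,"spin": 0,"hand": 0.18}
  ]
}}

```text
clock: 9.22
eef_pos: [0.5579, -0.0037, 0.1721]
ee_rot: [[-0.004, -0.149, -0.989], [0.0, -0.989, 0.149], [-1.0, 0.0, 0.004]]
force: [-0.3, 0.3, 0.3]
opening: 0.0719
```

```bash
python3 -c "
from h import *
c=snap('wrist','w5.png');c2=snap('scene','s5.png',(310,170,490,330),4)
for i in range(3):
  s=sensors.get_state();print(s['eef_pos'],np.degrees(np.arctan2(s['ee_rot'][1,1],s['ee_rot'][0,1])),s['force'],s['opening'])
P=np.array([.5601,-.0055,.128]);y=np.array([.1554,.98785,0])
for k in (-.027,.027): print(proj(c,P+k*y))"
```

```text
[ 0.55912515 -0.00393437  0.17506044] -98.61781707761737 [0.57710098 0.8108978  0.31105893] 0.07210780220013743
[ 0.55912515 -0.00393437  0.17506044] -98.61781707761737 [0.57710098 0.8108978  0.31105893] 0.07210780220013743
[ 0.55912515 -0.00393437  0.17506044] -98.61781707761737 [0.57710098 0.8108978  0.31105893] 0.07210780220013743
[375.31142763 275.12181508]
[270.61795165 274.51090381]
```

View pics/w5.png

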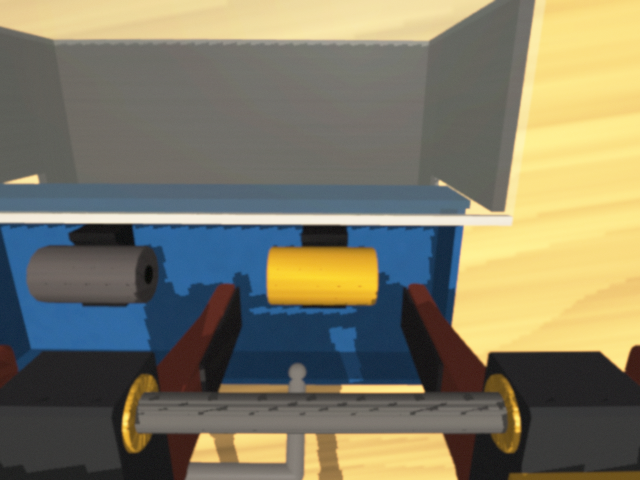

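View pics/s5.png

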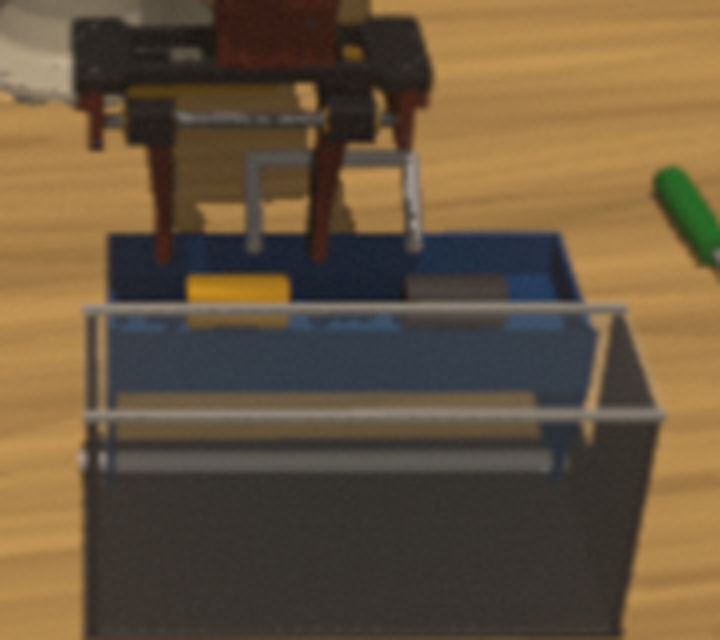

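The blank sits at (268..378, 276), midway between the fingers, as predicted. I go down and close.

>>> {"api": "carry_out", "payload": {
  "motion": [
    {"x": 0.1,"y": -0.12,"z": -0.9,"spin": 0,"hand": 0.18},
    {"x": 0,"y": 0,"z": -1,"spin": 0,"hand": 0.18},
    {"x": 0,"y": 0,"z": -1,"spin": 0,"hand": 0.18},
    {"x": 0,"y": 0,"z": -1,"spin": 0,"hand": 0.18},
    {"x": 0,"y": 0,"z": -0.8,"spin": 0,"hand": 0.18},
    {"x": 0,"y": 0,"z": 0,"spin": 0,"hand": 0.18},
    {"x": 0,"y": 0,"z": 0,"spin": 0,"hand": 0.18},
    {"x": 0,"y": 0,"z": 0,"spin": 0,"hand": 0.18}
  ]
}}

```text
clock: 9.98
eef_pos: [0.5605, -0.0054, 0.1275]
ee_rot: [[0.0, -0.151, -0.989], [-0.0, -0.989, 0.151], [-1.0, -0.0, -0.0]]
force: [0.6, 0.3, 0.4]
opening: 0.072
```

>>> {"api": "carry_out", "payload": {
  "motion": [
    {"x": 0,"y": 0,"z": 0,"spin": 0,"hand": 0.25},
    {"x": 0,"y": 0,"z": 0,"spin": 0,"hand": 0.3},
    {"x": 0,"y": 0,"z": 0,"spin": 0,"hand": 0.35},
    {"x": 0,"y": 0,"z": 0,"spin": 0,"hand": 0.4},
    {"x": 0,"y": 0,"z": 0,"spin": 0,"hand": 0.6},
    {"x": 0,"y": 0,"z": 0,"spin": 0,"hand": 1},
    {"x": 0,"y": 0,"z": 0,"spin": 0,"hand": 1},
    {"x": 0,"y": 0,"z": 0,"spin": 0,"hand": 1}
  ]
}}

```text
clock: 10.65
eef_pos: [0.5605, -0.0051, 0.1277]
ee_rot: [[0.001, -0.151, -0.989], [0.001, -0.989, 0.151], [-1.0, -0.001, -0.001]]
force: [-1.0, 2.0, 3.0]
opening: 0.0537
```

Gripped at 53.7 mm opening. I lift straight up.

>>> {"api": "carry_out", "payload": {
  "motion": [
    {"x": 0,"y": 0,"z": 0.4,"spin": 0,"hand": 1},
    {"x": 0,"y": 0,"z": 0.8,"spin": 0,"hand": 1},
    {"x": 0,"y": 0,"z": 1.2,"spin": 0,"hand": 1},
    {"x": 0,"y": 0,"z": 1.5,"spin": 0,"hand": 1},
    {"x": 0,"y": 0,"z": 1.5,"spin": 0,"hand": 1},
    {"x": 0,"y": 0,"z": 1.5,"spin": 0,"hand": 1},
    {"x": 0,"y": 0,"z": 1.5,"spin": 0,"hand": 1},
    {"x": 0,"y": 0,"z": 1.2,"spin": 0,"hand": 1}
  ]
}}

```text
clock: 11.32
eef_pos: [0.5604, -0.0057, 0.2254]
ee_rot: [[0.001, -0.151, -0.988], [-0.0, -0.988, 0.151], [-1.0, 0.0, -0.002]]
force: [0.2, 0.4, -2.8]
opening: 0.0538
```

```bash
python3 -c "
from h import *
c=snap('wrist','w6.png');c2=snap('scene','s6.png',(310,170,490,330),4)
s=sensors.get_state();print(s['eef_pos'],np.degrees(np.arctan2(s['ee_rot'][1,1],s['ee_rot'][0,1])),s['force'],s['opening'])"
```

```text
[ 0.56120287 -0.00563674  0.22665256] -98.69423483727394 [-0.17182449 -0.34958218 -2.5598503 ] 0.0538341548018854
```

View pics/w6.png

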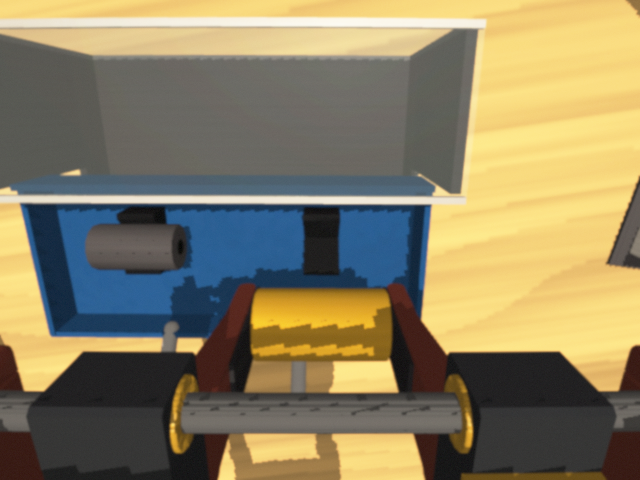

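View pics/s6.png

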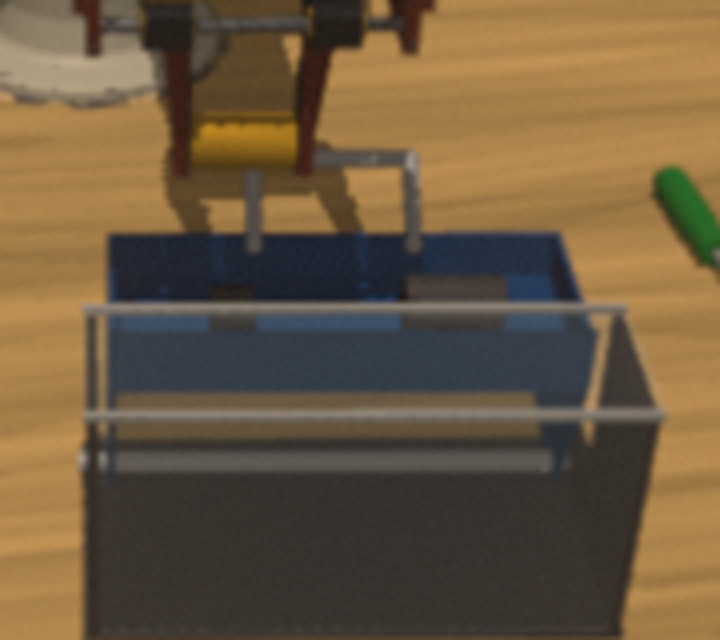

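The brass blank is held level between the fingers at (320,322), and the steel blank is still in its saddle at (137,247). I move half-way to the V-block and look.

>>> {"api": "carry_out", "payload": {
  "motion": [
    {"x": -0.4,"y": -1.97,"z": 0,"spin": -0.5,"hand": 1},
    {"x": -0.4,"y": -1.97,"z": 0,"spin": -0.5,"hand": 1},
    {"x": -0.4,"y": -1.97,"z": 0,"spin": -0.5,"hand": 1},
    {"x": -0.4,"y": -1.97,"z": 0,"spin": -0.5,"hand": 1},
    {"x": -0.4,"y": -1.97,"z": 0,"spin": -0.5,"hand": 1},
    {"x": -0.4,"y": -1.97,"z": 0,"spin": -0.5,"hand": 1},
    {"x": -0.4,"y": -1.97,"z": 0,"spin": -0.5,"hand": 1},
    {"x": -0.4,"y": -1.97,"z": 0,"spin": -0.5,"hand": 1}
  ]
}}

```text
clock: 12.08
eef_pos: [0.5277, -0.1639, 0.2222]
ee_rot: [[-0.002, -0.22, -0.975], [0.0, -0.975, 0.22], [-1.0, -0.0, 0.002]]
force: [0.4, -0.5, -3.0]
opening: 0.0539
```

>>> {"api": "carry_out", "payload": {
  "motion": [
    {"x": -0.8,"y": -1.97,"z": 0,"spin": -0.5,"hand": 1},
    {"x": -0.8,"y": -1.97,"z": 0,"spin": -0.5,"hand": 1},
    {"x": -0.8,"y": -1.97,"z": 0,"spin": -0.5,"hand": 1},
    {"x": -0.8,"y": -1.5,"z": 0,"spin": -0.5,"hand": 1},
    {"x": -0.8,"y": -0.5,"z": 0,"spin": -0.5,"hand": 1},
    {"x": 0,"y": 0,"z": 0,"spin": -0.5,"hand": 1},
    {"x": 0,"y": 0,"z": 0,"spin": -0.5,"hand": 1},
    {"x": 0,"y": 0,"z": 0,"spin": 0,"hand": 1}
  ]
}}

```text
clock: 12.75
eef_pos: [0.4886, -0.2413, 0.2231]
ee_rot: [[0.0, -0.279, -0.96], [0.001, -0.96, 0.279], [-1.0, -0.001, -0.0]]
force: [-0.2, 0.6, -3.1]
opening: 0.054
```

```bash
python3 -c "
from h import *
c=snap('wrist','w7.png'); np.save('w7.npy',c,allow_pickle=True)
s=sensors.get_state();print(s['eef_pos'],np.degrees(np.arctan2(s['ee_rot'][1,1],s['ee_rot'][0,1])),s['force'],s['opening'])
cv2.imwrite('pics/w7c.png',cv2.resize(c['image'][80:280,300:520,::-1],None,fx=3,fy=3,interpolation=cv2.INTER_CUBIC))"
```

```text
[ 0.48868884 -0.24115997  0.22315478] -106.11721305022088 [-1.30225906  0.14428183 -3.72014873] 0.05381009130600347
```

View pics/w7.png

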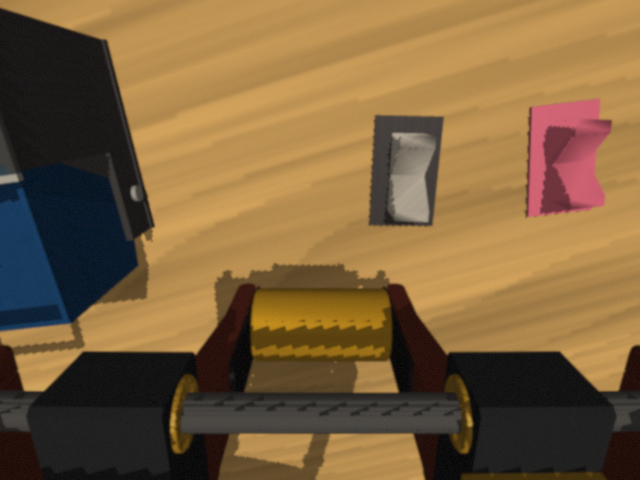

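```bash
python3 -c "
import cv2,numpy as np
c=np.load('w7.npy',allow_pickle=True).item()
cv2.imwrite('pics/w7c.png',cv2.convertScaleAbs(cv2.resize(c['image'][105:235,355:455,::-1],None,fx=6,fy=6,interpolation=cv2.INTER_CUBIC)[:, :],alpha=.75))"
```

```text
(no output)
```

View pics/w7c.png

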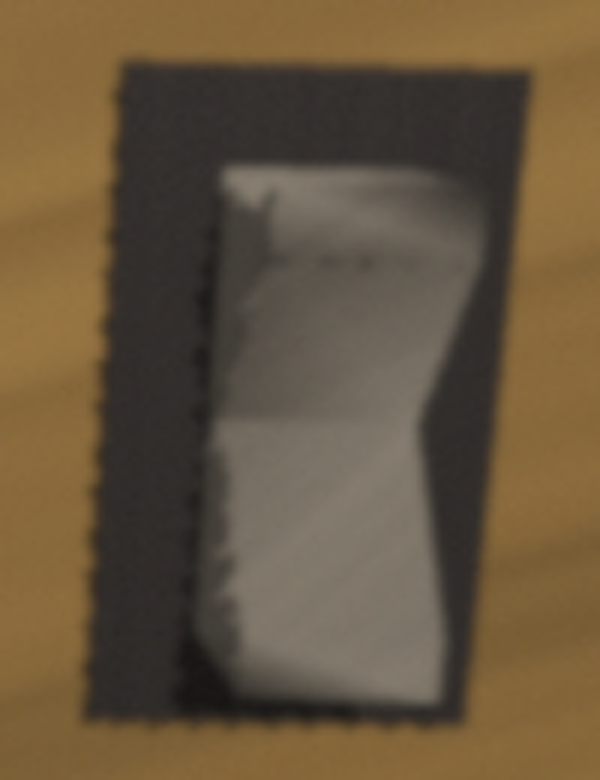

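```bash
python3 -c "
from h import *
c=np.load('w7.npy',allow_pickle=True).item()
B=lambda u,v:(355+u/6-.4,105+v/6-.4)
q=[onz(c,*B(*p),.004) for p in((122,64),(530,71),(465,722),(88,722))]
for i in range(4): d=q[(i+1)%4]-q[i]; print(q[i].round(4),np.linalg.norm(d),np.degrees(np.arctan2(d[1],d[0])))
print('ctr',np.mean(q,0))
v=[onz(c,*B(*p),.018) for p in((215,420),(420,420))]; print('valley',v,np.linalg.norm(v[0]-v[1]),np.mean(v,0))
# predicted from plate model
for C,a in ((np.mean(q,0),73.5),(np.array([.4965,-.322,0]),73.5)):
  y=np.array([np.cos(np.radians(a)),np.sin(np.radians(a)),0])
  for k in(.014,-.014):
    P=C.copy();P[2]=.018; print((proj(c,P+k*y)-[355,105]+.4)*6)
"
```

```text
[ 0.5512 -0.3088  0.004 ] 0.059616741040914 -106.9723715208947
[ 0.5338 -0.3658  0.004 ] 0.0987585281508365 163.033401673809
[ 0.4393 -0.337   0.004 ] 0.05963037639414022 73.85291051060824
[ 0.4559 -0.2797  0.004 ] 0.09961740728642424 -16.97093282555982
ctr [ 0.4950361  -0.32279138  0.004     ]
valley [array([ 0.49959786, -0.30815819,  0.018     ]), array([ 0.49127727, -0.33700109,  0.018     ])] 0.030019076897606835 [ 0.49543756 -0.32257964  0.018     ]
[223.97408515 421.55090185]
[415.03940014 422.91295699]
[216.41319795 413.43367167]
[407.68544086 414.79943882]
```

The plate corners and the valley agree: seat at about (0.4953, -0.3226), groove along -106.8°. I move over it.

>>> {"api": "carry_out", "payload": {
  "motion": [
    {"x": 0.1,"y": -1.3,"z": 0,"spin": -0.6,"hand": 1},
    {"x": 0.1,"y": -1.3,"z": 0,"spin": 0,"hand": 1},
    {"x": 0.1,"y": -1.3,"z": 0,"spin": 0,"hand": 1},
    {"x": 0.1,"y": -1.3,"z": 0,"spin": 0,"hand": 1},
    {"x": 0.1,"y": -1.3,"z": -1,"spin": 0,"hand": 1},
    {"x": 0.1,"y": -1.3,"z": -1,"spin": 0,"hand": 1},
    {"x": 0.06,"y": -0.34,"z": -1,"spin": 0,"hand": 1},
    {"x": 0,"y": 0,"z": -1,"spin": 0,"hand": 1}
  ]
}}

```text
clock: 13.47
eef_pos: [0.4943, -0.3246, 0.1807]
ee_rot: [[-0.002, -0.29, -0.957], [0.001, -0.957, 0.29], [-1.0, -0.001, 0.002]]
force: [0.0, 1.0, -3.3]
opening: 0.0539
```

>>> {"api": "carry_out", "payload": {
  "motion": [
    {"x": 0,"y": 0,"z": -1.5,"spin": 0,"hand": 1},
    {"x": 0,"y": 0,"z": -1.5,"spin": 0,"hand": 1},
    {"x": 0,"y": 0,"z": -1.5,"spin": 0,"hand": 1},
    {"x": 0,"y": 0,"z": -1.5,"spin": 0,"hand": 1},
    {"x": 0,"y": 0,"z": -1.5,"spin": 0,"hand": 1},
    {"x": 0,"y": 0,"z": -0.5,"spin": 0,"hand": 1},
    {"x": 0,"y": 0,"z": 0,"spin": 0,"hand": 1},
    {"x": 0,"y": 0,"z": 0,"spin": 0,"hand": 1}
  ]
}}

```text
clock: 14.13
eef_pos: [0.4948, -0.3231, 0.103]
ee_rot: [[-0.0, -0.288, -0.957], [0.001, -0.957, 0.288], [-1.0, -0.0, 0.001]]
force: [0.1, 0.7, -2.8]
opening: 0.054
```

```bash
python3 -c "
from h import *
c=snap('wrist','w8.png'); c2=snap('scene','s8.png',(160,220,280,320),6); snap('top','t8.png',(350,230,470,330),6)
s=sensors.get_state();print(s['eef_pos'],np.degrees(np.arctan2(s['ee_rot'][1,1],s['ee_rot'][0,1])),s['force'],s['opening'])"
```

```text
[ 0.49542337 -0.32380208  0.10462912] -106.77793811871557 [ 0.15832082 -0.28116512 -3.31833866] 0.05379668198312919
```

View pics/w8.png

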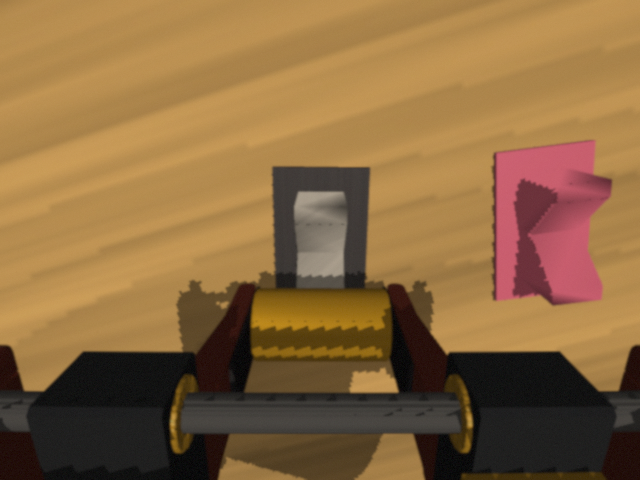

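View pics/s8.png

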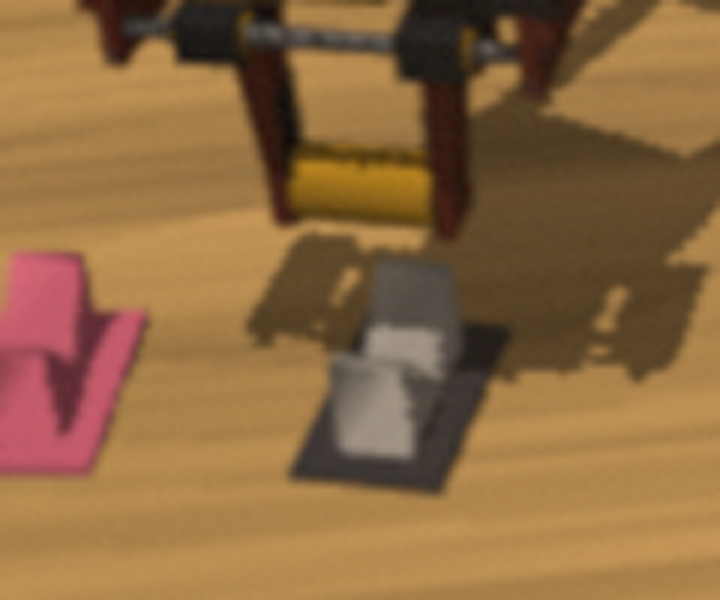

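The blank's middle (320) is in line with the plate's middle (321), and the groove is parallel. I go on down.

>>> {"api": "carry_out", "payload": {
  "motion": [
    {"x": 0,"y": 0.06,"z": -1,"spin": 0,"hand": 1},
    {"x": 0,"y": 0,"z": -1.2,"spin": 0,"hand": 1},
    {"x": 0,"y": 0,"z": -1.2,"spin": 0,"hand": 1},
    {"x": 0,"y": 0,"z": -1.0,"spin": 0,"hand": 1},
    {"x": 0,"y": 0,"z": -0.8,"spin": 0,"hand": 1},
    {"x": 0,"y": 0,"z": -0.5,"spin": 0,"hand": 1},
    {"x": 0,"y": 0,"z": -0.2,"spin": 0,"hand": 1},
    {"x": 0,"y": 0,"z": 0,"spin": 0,"hand": 1}
  ]
}}

```text
clock: 14.95
eef_pos: [0.4946, -0.3227, 0.0434]
ee_rot: [[-0.001, -0.289, -0.957], [0.001, -0.957, 0.289], [-1.0, -0.0, 0.001]]
force: [-0.1, 0.3, -3.4]
opening: 0.0541
```

>>> {"api": "carry_out", "payload": {
  "motion": [
    {"x": 0,"y": 0,"z": -0.1,"spin": 0,"hand": 1},
    {"x": 0,"y": 0,"z": -0.1,"spin": 0,"hand": 1},
    {"x": 0,"y": 0,"z": -0.1,"spin": 0,"hand": 1},
    {"x": 0,"y": 0,"z": -0.1,"spin": 0,"hand": 1},
    {"x": 0,"y": 0,"z": 0,"spin": 0,"hand": 1},
    {"x": 0,"y": 0,"z": 0,"spin": 0,"hand": 1},
    {"x": 0,"y": 0,"z": 0,"spin": 0,"hand": 1},
    {"x": 0,"y": 0,"z": 0,"spin": 0,"hand": 1}
  ]
}}

```text
clock: 15.62
eef_pos: [0.4949, -0.3229, 0.0403]
ee_rot: [[0.0, -0.289, -0.957], [-0.0, -0.957, 0.289], [-1.0, 0.0, -0.0]]
force: [0.7, 0.3, -3.0]
opening: 0.0536
```

>>> {"api": "carry_out", "payload": {
  "motion": [
    {"x": 0,"y": 0,"z": -0.1,"spin": 0,"hand": 1},
    {"x": 0,"y": 0,"z": -0.05,"spin": 0,"hand": 1},
    {"x": 0,"y": 0,"z": 0,"spin": 0,"hand": 1},
    {"x": 0,"y": 0,"z": 0,"spin": 0,"hand": 1},
    {"x": 0,"y": 0,"z": 0,"spin": 0,"hand": 1},
    {"x": 0,"y": 0,"z": 0,"spin": 0,"hand": 1},
    {"x": 0,"y": 0,"z": 0,"spin": 0,"hand": 1},
    {"x": 0,"y": 0,"z": 0,"spin": 0,"hand": 1}
  ]
}}

```text
clock: 16.28
eef_pos: [0.4954, -0.3231, 0.0393]
ee_rot: [[0.001, -0.289, -0.957], [-0.001, -0.957, 0.289], [-1.0, 0.0, -0.001]]
force: [3.7, -0.7, 1.2]
opening: 0.054
```

Contact has begun: Fz went from -3 to +1, with a small x force. I seat it a little further.

>>> {"api": "carry_out", "payload": {
  "motion": [
    {"x": 0.04,"y": 0,"z": -0.07,"spin": 0,"hand": 1},
    {"x": 0,"y": 0,"z": -0.06,"spin": 0,"hand": 1},
    {"x": 0,"y": 0,"z": 0,"spin": 0,"hand": 1},
    {"x": 0,"y": 0,"z": 0,"spin": 0,"hand": 1},
    {"x": 0,"y": 0,"z": 0,"spin": 0,"hand": 1},
    {"x": 0,"y": 0,"z": 0,"spin": 0,"hand": 1},
    {"x": 0,"y": 0,"z": 0,"spin": 0,"hand": 1},
    {"x": 0,"y": 0,"z": 0,"spin": 0,"hand": 1}
  ]
}}

```text
clock: 16.95
eef_pos: [0.4957, -0.3232, 0.0389]
ee_rot: [[0.001, -0.289, -0.957], [-0.001, -0.957, 0.289], [-1.0, 0.001, -0.002]]
force: [1.2, -0.2, 6.6]
opening: 0.0539
```

It is seated: z is 0.0389 with 7 N upward. I open gently and then rise.

>>> {"api": "carry_out", "payload": {
  "motion": [
    {"x": 0,"y": 0,"z": 0.05,"spin": 0,"hand": 0.38},
    {"x": 0,"y": 0,"z": 0,"spin": 0,"hand": 0.36},
    {"x": 0,"y": 0,"z": 0,"spin": 0,"hand": 0.32},
    {"x": 0,"y": 0,"z": 0,"spin": 0,"hand": 0.26},
    {"x": 0,"y": 0,"z": 0,"spin": 0,"hand": 0.2},
    {"x": 0,"y": 0,"z": 0,"spin": 0,"hand": 0.15},
    {"x": 0,"y": 0,"z": 0,"spin": 0,"hand": 0.15},
    {"x": 0,"y": 0,"z": 0,"spin": 0,"hand": 0.15}
  ]
}}

```text
clock: 17.62
eef_pos: [0.4952, -0.3229, 0.0378]
ee_rot: [[-0.0, -0.289, -0.957], [0.0, -0.957, 0.289], [-1.0, -0.0, 0.0]]
force: [0.1, -0.2, 0.4]
opening: 0.0745
```

```bash
python3 -c "
from h import *
c=snap('wrist','w9.png'); 
s=sensors.get_state();print(s['eef_pos'],s['force'],s['opening'])"
```

```text
[ 0.49527451 -0.32290852  0.03789952] [-0.09751801  0.01267043 -0.17632217] 0.07455271639427533
```

View pics/w9.png

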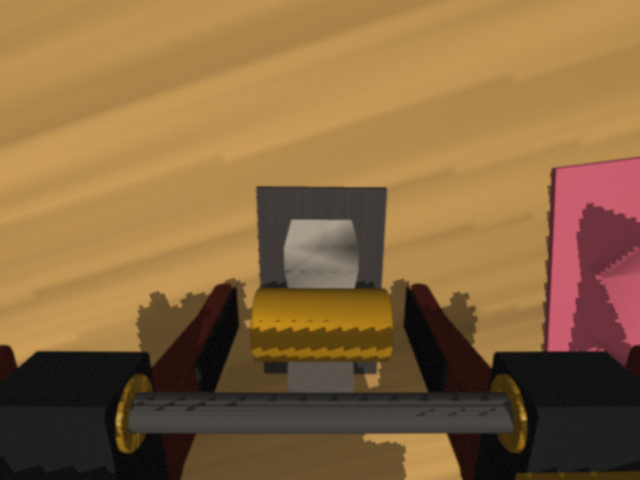

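The blank lies in the groove at (252..392, 324), centred on the block, whose visible top spans (284..357). Both fingers are clear. I rise and back off.

>>> {"api": "carry_out", "payload": {
  "motion": [
    {"x": 0,"y": 0,"z": 0.6,"spin": 0,"hand": 0.15},
    {"x": 0,"y": 0,"z": 1.2,"spin": 0,"hand": 0.15},
    {"x": 0,"y": 0,"z": 2,"spin": 0,"hand": 0.15},
    {"x": 0,"y": 0,"z": 2.5,"spin": 0,"hand": 0.15},
    {"x": 0,"y": 0,"z": 3,"spin": 0,"hand": 0.15},
    {"x": 0,"y": 0,"z": 3,"spin": 0,"hand": 0.15},
    {"x": 0,"y": 0,"z": 3,"spin": 0,"hand": 0.15},
    {"x": 0,"y": 0,"z": 2,"spin": 0,"hand": 0.15}
  ]
}}

```text
clock: 18.33
eef_pos: [0.4957, -0.3232, 0.2163]
ee_rot: [[0.004, -0.289, -0.957], [-0.003, -0.957, 0.289], [-1.0, 0.002, -0.005]]
force: [-0.1, -0.8, 0.5]
opening: 0.0744
```

>>> {"api": "carry_out", "payload": {
  "motion": [
    {"x": -1,"y": -2.5,"z": 0,"spin": 0,"hand": 0.15},
    {"x": -1,"y": -2.5,"z": 0,"spin": 0,"hand": 0.15},
    {"x": -1,"y": -2.5,"z": 0,"spin": 0,"hand": 0.15},
    {"x": -1,"y": -2.5,"z": 0,"spin": 0,"hand": 0.15},
    {"x": -1,"y": -2.5,"z": 0,"spin": 0,"hand": 0.15},
    {"x": -1,"y": -2.5,"z": 0,"spin": 0,"hand": 0.15},
    {"x": 0,"y": 0,"z": 0,"spin": 0,"hand": 0.15},
    {"x": 0,"y": 0,"z": 0,"spin": 0,"hand": 0.15}
  ]
}}

```text
clock: 19.0
eef_pos: [0.4346, -0.4739, 0.2118]
ee_rot: [[0.0, -0.291, -0.957], [-0.0, -0.957, 0.291], [-1.0, 0.0, -0.001]]
force: [-0.5, 1.1, -0.9]
opening: 0.0749
```

```bash
python3 -c "
from h import *
c2=snap('scene','s10.png'); t=snap('top','t10.png',(160,150,480,320),2.5); snap('top','t10b.png',(360,240,430,310),8)
C=np.array([.4953,-.3226,.039]); y=np.array([.289,.957,0])
for k in(-.027,0,.027): print((proj(t,C+k*y)-[360,240])*8, proj(c2,C+k*y))
s=sensors.get_state();print(s['eef_pos'],s['force'],s['clock'])"
```

```text
[413.36425013 287.2668635 ] [213.58462801 273.12764162]
[321.65475791 257.06642569] [224.83282149 274.11359517]
[230.11368983 226.92140002] [236.17281162 275.10410528]
[ 0.43587727 -0.47204538  0.21175885] [ 0.45028033  0.04575932 -0.46331076] 19.15
```

View pics/s10.png

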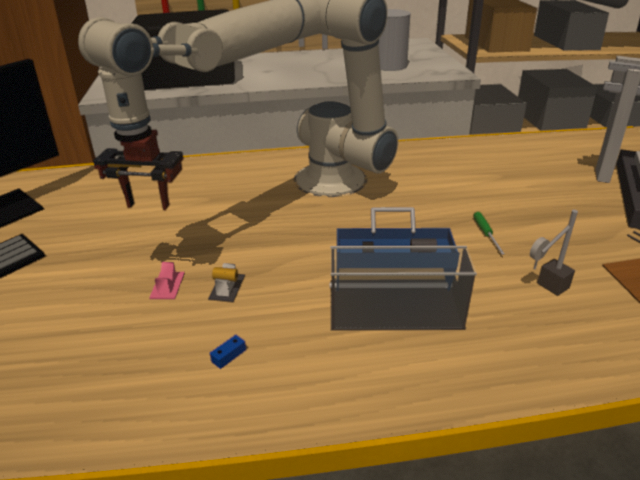

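View pics/t10.png

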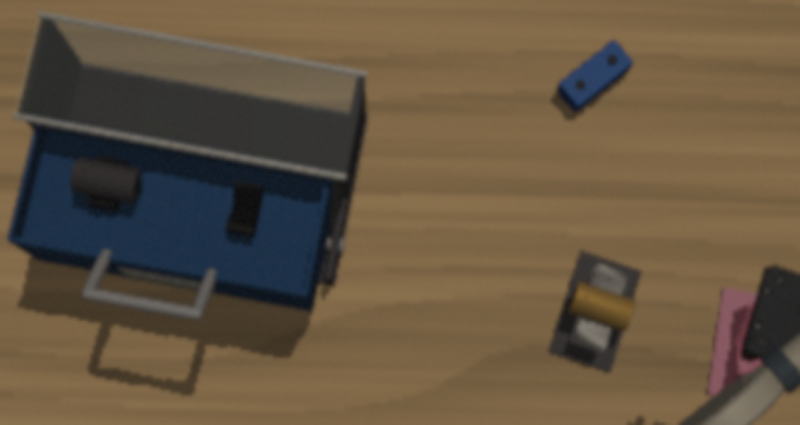

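View pics/t10b.png

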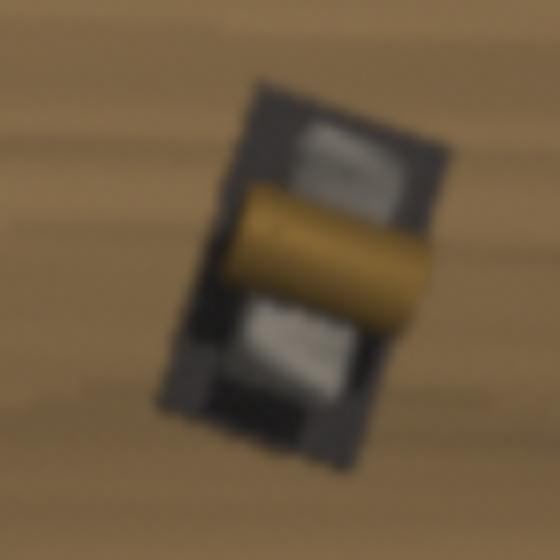

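The enlarged top crop shows the brass blank seated along the groove, from (238,228) to (415,290), with its centre near (327,258) against the expected (322,257), so within about 1.5 mm. The bin is forward, the steel blank is in its saddle, and the arm is clear.

```bash
python3 -c "
from cell import job
print(job.finish_job())"
```

```text
the job is handed in; nothing more can be done
None
```

The job is handed in at about 19 s on the clock (limit 54 s). I pulled the bin's bar along its arc to the stop, then took the brass blank by its ends and seated it in the grey V-block. I released it only once it was resting in the groove.

**Last checks:**
- **Bin:** it is fully forward. An extra nudge raised the force from 11 to 16 N and moved the handle no further, and it stayed forward after release.
- **Brass blank:** it lies along the groove, its centre about 1 to 1.5 mm from the expected seat in the top picture. It was seated with about 7 N upward at the wrist and the TCP at 39 mm, the given seat height.
- **Steel blank:** it is still in its saddle.
- **Arm:** it is clear of everything, with no meaningful force at the wrist. The highest force read at the end of any move was about 16 N.

No check failed. The estimates of the V-block's position, from the top, scene and wrist cameras, agreed to within about 2 mm.

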